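Find the free cell of a sloping tube tray and stow the tube

TASK

Stow the standing 50 ml tube, foot down, in an empty cell of the sloping divided tray. Most cells already have a low jar hidden at the bottom, out of sight: try cells with the tube, lifting it out again wherever it stops early, until you find one where it goes all the way to the cell floor. Lower it to the bottom in the grip rather than dropping it, let go, and neither tip the tube over nor disturb the dishes, bottle and slide box.

Things in the scene. Friction and masses are not known exactly. Their poses are not given: they have to be found in the camera images.
- tray: grey plastic tray of 2 x 4 square cells, fixed in a low sheet stand, sloping 35 deg with its mouth facing the robot's side. Outside 92 (x) x 180 (y) x 84 (z) mm. Origin: centre of its underside. z runs along the cells, out of their mouths (35 deg from vertical, leaning to the robot); x climbs the slope, away from the robot; y is level. It does not move; nothing stands above its rim
- rim (a point): centre of the tray's mouth, level with the rim, tray (0, 0, 84) mm; same axes as the tray. Cells are 40 x 40 mm clear and 80 mm deep, walls and floor 4 mm, pitch 44 mm; cell floor at tray z = 4 mm
- front_row (a point): middle of the lower row of four cells, at rim level: tray (-22, 0, 84) mm; same axes. Cell centres lie at y = -66, -22, 22 and 66 mm from it. Exactly one of the four is empty, another one each time; each other one holds a low jar 32 mm across, fixed, the top of its lid 20 mm above the cell floor (60 mm below the rim), hard to see
- back_row (a point): the same for the upper row, tray (22, 0, 84) mm: likewise one of its four cells is empty and three hold low jars
- tube_center (a point): white self-standing 50 ml tube with screw cap, 117 mm long, 45 to 90 g, standing free on the bench, cap up. Body 29 mm across, flat foot; cap 34 mm across, the top 16 mm. Point: on its axis, half-way up (58.5 mm from the foot); z axis from foot to cap. Fully home in a cell its top stands 37 mm above the rim (57 mm if a jar is below)
- tube_foot (a point): centre of the underside of the tube's foot; same axes as the tube
- dishes_center (a point): bystander: stack of two clear culture dishes 90 mm across, 32 mm tall in all; point about half-way up
- bottle_center (a point): bystander: glass bottle 56 mm across, 125 mm tall, standing; point half-way up
- slidebox_center (a point): bystander: flat plastic slide box 85 x 100 x 34 mm; point at its centre
Things that resemble listed ones, but are neither listed nor needed, are in the scene too. There is more than one size of the part that bears tube_center; the job needs the larger.

How it is judged (in metres and radians):
On the way:
1. the tube, still in the grip, is lowered to within 12 mm of the floor of an empty cell (x of tube_foot in the frame of tray between -0.044 and 0.044 m and y of tube_foot in the frame of tray between -0.088 and 0.088 m and z of tube_foot in the frame of tray between -0.003 and 0.016 m and contact force between the fingers and tube above 0.5 N), for 0.1 s.
At the end, for the whole second after the job is handed in: the tube rests, released and still, foot down on the floor of an empty cell: the centre of its foot within 8 mm of the cell floor, its axis within 14 degrees of the cell's (x of tube_foot in the frame of tray between -0.044 and 0.044 m and y of tube_foot in the frame of tray between -0.088 and 0.088 m and z of tube_foot in the frame of tray between -0.002 and 0.012 m and angle between the z axis of tube_foot and the z axis of tray, either way round below 0.25 rad and linear speed of tube below 0.02 m/s and contact force between the fingers and tube below 0.1 N); the robot touches nothing.
It fails at once if the tube is tipped over (axis more than 75 degrees from vertical) (angle between tube_foot's own z axis and vertical above 1.31 rad).
It fails at once if the stack of dishes is moved more than 25 mm (distance of dishes_center from where it was at the start of the episode above 0.025 m).
It fails at once if the bottle is moved more than 25 mm (distance of bottle_center from where it was at the start of the episode above 0.025 m).
It fails at once if the slide box is moved more than 25 mm (distance of slidebox_center from where it was at the start of the episode above 0.025 m).
It also fails if it takes over 54 s, if anything falls off the work surface, if the arm or the gripper's body presses on something with over 40 N, if the wrist force passes 120 N, or if a joint passes its speed limit or range.

ROBOT

A 6-joint arm with a two-finger parallel gripper is mounted at the origin on the work surface. World frame = base frame: x ahead of the robot, y to its left, z up, the work surface at z = 0. Lengths are in mm, angles in rad, forces in N, time in s.
With the tool pointing down it reaches from about 300 to 775 mm from the base axis. Payload 14.6 kg.
Tool frame: the origin (TCP) lies on the centre line of the jaws, within the pads' length; the fingertips stand 19 mm ahead of it and the grasp point (between the pads) is the TCP (bot.tip_reach is the distance from the TCP to the fingertips, in mm); y points along the fingers, x is the direction in which the jaws open and shut, and the axes are right-handed (so a half turn about y gives the same grasp; the last joint's range is limited). The gripper opens to 85 mm and grips with 20 to 120 N. Pads are 22 mm wide; open, the fingers measure 114 mm over their backs; the gripper's body (76 mm by 85 mm) begins 54 mm behind the grasp point. The pads swing forward as they close: fully open they stand 13 mm farther back than shut.
Start: joints at [-1.29, 0.3, 1.521, -0, 1.321, -0.067], TCP at [187.449, -517.061, 250.281] pointing down, gripper open.
Joint ranges: [-3.03, 3.03], [-0.79, 2.21], [0.23, 2.52], [-1.04, 4.18], [0, 3.07], [-2.55, 2.55]. Speed limits (rad/s): [2.22, 2.22, 2.57, 3.14, 3.14, 3.14].

INTERFACE

Orientations are given as a unit quaternion [w, x, y, z].
In Python, from rig import bot gives the robot as it stands. Calls block until the motion is done:
- bot.move_to(position, orientation): joint-space move of the TCP to a pose.
- bot.servo_line(position, attitude=None, speed=150, until_force=None): straight line of the TCP; attitude=None keeps the orientation; speed is the mean speed in mm/s. With until_force (N) it stops when the force on the tool has changed by that much, and returns True; else False.
- bot.move_joints(angles): joint-space move.
- bot.move_gripper(opening, grip_force=None): finger opening in mm; grip_force is the grip in N (None keeps the last); returns when the fingers have stopped.
- bot.dwell(seconds).
- bot.ik(position, orientation): joint angles nearest the present ones, or None.
- bot.read_state(): the state.
- bot.read_camera(name): name is "side" or "top" or "wrist"; returns a dict with "image" (400x640x3 uint8, blue, green, red), "depth" (400x640 float32, mm along the optical axis (not along the pixel's ray), 0 where there is no reading), "fovy" (degrees; the focal length in pixels is half the picture's height over the tangent of half this angle, whatever the lens; pixels are square), "cx", "cy" (the principal point, pixels), "eye" and "attitude" of the camera in the world; the wrist camera has in their place "mount" (4x4, takes a point from camera to tool coordinates, whose origin is the TCP and whose axes are the tool frame's). Camera axes: x right, y down, z forward; pixel columns grow to the right and rows downward; lengths in mm; the calibration is good to about 2 mm. A picture is of the moment at which its call begins: read the wrist's pose just before it.
A pose or a line that the arm cannot do raises bot.MotionError and nothing moves.
- bot.finish_job(): hands the job in, once; it reports no verdict.
The state is a dict: "clock": time; "joint_positions": joint angles; "qvel": joint speeds; "effort": joint torques, N m; "ee_pos": TCP position; "tool_rot": TCP orientation; "ft_force": force on the tool from outside, world axes, zero at the start; "moment": the same for the moment, N m; "grip_width": finger opening in mm.
Only numpy, scipy, OpenCV 4.12 (cv2) and the standard library are available. Lean on these libraries where they do the work, as an engineer would, in place of code of your own. Each camera call takes 0.05 s, during which the arm holds its last target. There are 200 camera calls.

## Working session

There is one attempt and no reset: what is moved stays moved. The work goes in short steps, each a Python script; the robot and the scene stay as the last script left them, time stands still between calls to the robot, and variables do not carry over. Pictures are saved under pics/ and viewed, about 8 in all and at most 12, crops included, and the job is handed in when it is done.

```bash
mkdir -p pics; ls; cat > h.py <<'E'
import numpy as np, cv2
from scipy.spatial.transform import Rotation as R
from rig import bot
def rot(q): return R.from_quat([q[1],q[2],q[3],q[0]])
def quat(r): 
    x,y,z,w=r.as_quat(); return [w,x,y,z]
def cam(name):
    s=bot.read_state(); c=bot.read_camera(name)
    if name=='wrist':
        T=np.eye(4); T[:3,:3]=rot(s['tool_rot']).as_matrix(); T[:3,3]=s['ee_pos']
        c['T']=T@np.array(c['mount'])
    else:
        a=np.array(c['attitude']); T=np.eye(4)
        T[:3,:3]=a if a.shape==(3,3) else rot(a).as_matrix(); T[:3,3]=c['eye']; c['T']=T
    c['f']=200/np.tan(np.radians(c['fovy'])/2)
    return c
def points(c):
    v,u=np.mgrid[:400,:640]; d=c['depth']
    P=np.stack([(u-c['cx'])/c['f']*d,(v-c['cy'])/c['f']*d,d],-1)
    W=P@c['T'][:3,:3].T+c['T'][:3,3]; W[d==0]=np.nan; return W
E
python3 - <<'E'
from h import *
for n in('top','side'):
    c=cam(n); cv2.imwrite(f'pics/{n}.png',c['image']); np.savez(f'{n}.npz',W=points(c),img=c['image'],T=c['T'],f=c['f'],cc=[c['cx'],c['cy']])
    print(n,c['T'],c['f'],c['cx'],c['cy'])
print(bot.read_state())
E
```

```text
pics
top [[ 1.04707889e-02 -9.89731896e-01  1.42552226e-01  3.99895048e+02]
 [-9.99845221e-01 -1.23784966e-02 -1.25022573e-02 -2.38189116e+01]
 [ 1.41384651e-02 -1.42399254e-01 -9.89708319e-01  1.24881026e+03]
 [ 0.00000000e+00  0.00000000e+00  0.00000000e+00  1.00000000e+00]] 415.46883997750604 314.7881513030783 197.29955043446196
side [[-9.61184467e-01 -1.90594476e-01  1.99494777e-01  3.56584321e+02]
 [-2.75865703e-01  6.76321998e-01 -6.82998294e-01  7.71153111e+02]
 [-4.74700463e-03 -7.11521118e-01 -7.02648678e-01  9.15388223e+02]
 [ 0.00000000e+00  0.00000000e+00  0.00000000e+00  1.00000000e+00]] 452.63790891937424 316.2210526564368 202.65269878927825
{'clock': 0.1, 'joint_positions': array([-1.28960538e+00,  3.00428424e-01,  1.52154311e+00,  7.07504143e-06,
        1.32069087e+00, -6.66187748e-02]), 'qvel': array([-2.15710267e-04, -9.07605624e-04, -6.34721166e-04, -1.39989024e-04,
        5.41716040e-04, -7.28927677e-05]), 'effort': array([-4.17888868e-04, -5.44378066e+01, -3.62367511e+01, -1.47727742e-04,
        3.06098482e-03, -1.35280135e-05]), 'ee_pos': array([ 187.39618157, -516.88201265,  249.7607725 ]), 'tool_rot': array([ 0.57921183, -0.57873353,  0.40623697, -0.40565093]), 'ft_force': array([-0.65605849, -1.03840751, -0.3952426 ]), 'moment': array([-0.02756292, -0.08399916, -0.02875895]), 'grip_width': 85.14191014312605}
```

View pics/top.png

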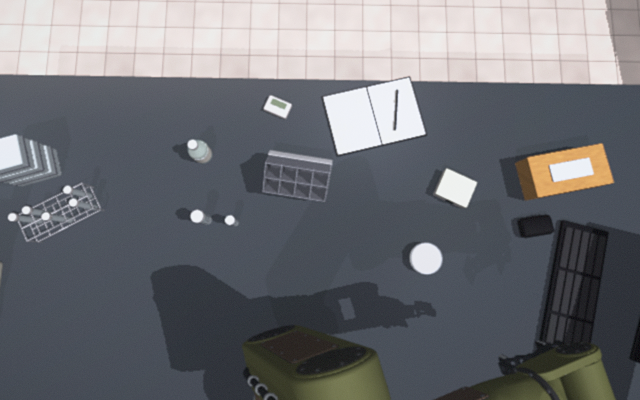

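View pics/side.png

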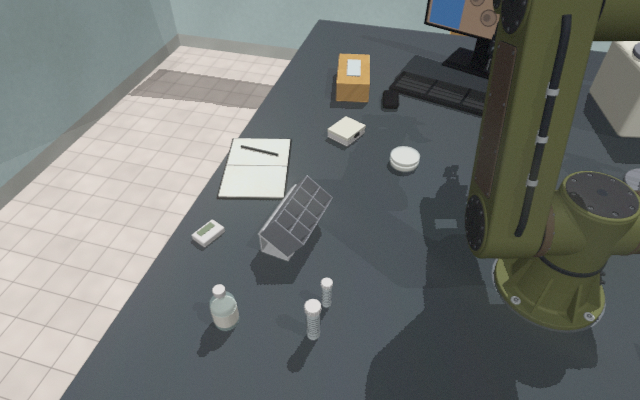

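The candidates in the top view are the large tube (197,216), the small tube (230,220), the racked tubes (12–75, 190–217) and the bottle cap (194,146). I choose (197,216), which is taller and free-standing. In the side view it is at (313,306).

```bash
python3 - <<'E'
from h import *
t=np.load('top.npz'); s=np.load('side.npz')
def prt(n,z,box,zmin):
    W=z['W'];u0,u1,v0,v1=box;P=W[v0:v1,u0:u1].reshape(-1,3);P=P[np.nan_to_num(P[:,2])>zmin]
    print(n,len(P),'top z',np.percentile(P[:,2],[50,95]) if len(P) else 0,'mid',(P.min(0)+P.max(0))/2,'ext',np.ptp(P,axis=0))
prt('big',t,(187,208,206,226),95);prt('small',t,(222,240,212,230),50)
prt('big side',s,(303,324,296,345),100);prt('small side',s,(318,335,275,310),60)
prt('bottle',t,(183,215,135,166),20);prt('dish',t,(405,448,238,280),15);prt('box',t,(430,480,165,210),15)
for n,z,b in(('top',t,(255,340,145,205)),('side',s,(255,340,170,262))):
    W=z['W'];P=W[b[2]:b[3],b[0]:b[1]].reshape(-1,3);P=P[np.nan_to_num(P[:,2])>12]
    # rim plane: normal ~ (-sin35,*,cos35): points with the highest support
    best=None
    for yaw in np.radians(np.arange(-30,30.1,.5)):
        nrm=np.array([-np.sin(np.radians(35))*np.cos(yaw),-np.sin(np.radians(35))*np.sin(yaw),np.cos(np.radians(35))])
        h=P@nrm; hist,e=np.histogram(h,np.arange(h.min(),h.max()+2,2)); k=hist.argmax()
        if best is None or hist[k]>best[0]: best=(hist[k],np.degrees(yaw),e[k]+1,nrm)
    nrm=best[3];I=P[abs(P@nrm-best[2])<4]
    for _ in range(3):
        c=I.mean(0);nn=np.linalg.svd(I-c)[2][2];nn*=np.sign(nn[2]);I=P[abs((P-c)@nn)<3]
    print(n,len(P),best[:3],len(I),'fit n',nn,'tilt',np.degrees(np.arccos(nn[2])),'yaw',np.degrees(np.arctan2(-nn[1],-nn[0])))
    y=np.cross([0,0,1],[-nn[0],-nn[1],0]);y/=np.linalg.norm(y);x=np.cross(y,nn)
    a=(I-c)@x;bb=(I-c)@y
    print('ext',np.ptp(a),np.ptp(bb),'centre',c+x*(a.max()+a.min())/2+y*(bb.max()+bb.min())/2)
    B=cv2.minAreaRect(np.stack([a,bb],1).astype(np.float32));print('rect',B, 'ctr',c+x*B[0][0]+y*B[0][1])
for n,z,b in(('top',t,(150,350,120,250)),('side',s,(190,345,165,350))):
    cv2.imwrite(f'pics/{n}_c.png',cv2.resize(z['img'][b[2]:b[3],b[0]:b[1]],None,fx=3,fy=3,interpolation=cv2.INTER_CUBIC))
E
```

```text
big 137 top z [116.99505477 121.07853061] mid [508.31766538 284.27901572 110.99657617] ext [34.5236064  34.49151414 23.45035207]
small 78 top z [87.80920369 91.57435313] mid [500.16855489 200.11638304  72.89156885] ext [22.57436822 24.08101081 42.56737368]
big side 248 top z [115.9462805  118.70801458] mid [507.55756677 284.53269246 110.30026486] ext [32.76227472 33.64654912 19.87164952]
small side 179 top z [ 86.60401082 117.24516783] mid [500.72973674 238.17363556  90.14026224] ext [ 26.24205747 104.83177284  59.23507046]
bottle 417 top z [ 85.40815271 125.93665875] mid [704.59817613 304.13719848  75.26574745] ext [ 54.32969534  55.93051758 109.35131502]
dish 783 top z [32.43854204 36.27795432] mid [ 400.8349309  -365.03523824   27.92709318] ext [87.32524329 90.29957561 25.833422  ]
box 1009 top z [34.40183938 38.3949863 ] mid [ 609.18592151 -458.89711152   28.51327244] ext [115.7838298  123.3295958   27.01622136]
top 2743 (np.int64(196), np.float64(-7.499999999999999), np.float64(-251.83427924884467)) 461 fit n [-0.57612691  0.08136403  0.81330048] tilt 35.580337665346505 yaw -8.038486653441812
ext 95.23127885044272 180.26009952932202 centre [605.359663    17.3251287  111.69502136]
rect ((-0.6400566101074219, -0.40814971923828125), (180.24148559570312, 94.80609893798828), 89.25408935546875) ctr [605.83941765  17.41668996 112.02571067]
side 3262 (np.int64(263), np.float64(-7.0), np.float64(-252.5606667990943)) 604 fit n [-0.56648277  0.08046973  0.82013529] tilt 34.90166113025605 yaw -8.084860678844263
ext 92.51671497857204 182.83093739660558 centre [606.1292759   16.36204694 111.25094222]
rect ((0.20870208740234375, -4.998359680175781), (92.45160675048828, 182.86318969726562), 0.128601536154747) ctr [606.23967174  16.35679554 111.32770995]
```

View pics/top_c.png

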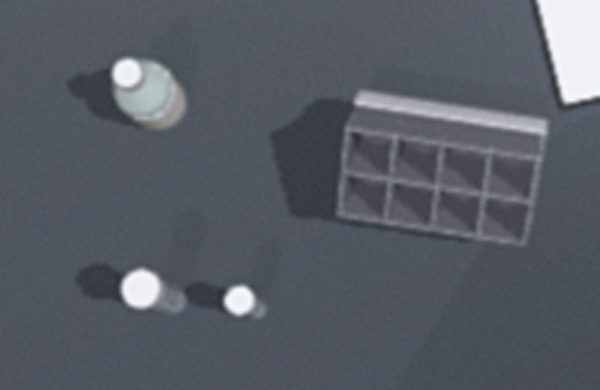

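The crop shows the wide-capped large tube at (141,290), clearly bigger than the small one at (240,300). It also shows the 2x4 tray. Both views agree within 1–2 mm. Next I check IK and go above the tube for a close look.

```bash
cat >> h.py <<'E'
C=np.array([606.,16.9,111.5]); yaw=np.radians(-8.05); ti=np.radians(35)
X=np.array([np.cos(yaw)*np.cos(ti),np.sin(yaw)*np.cos(ti),np.sin(ti)]); Y=np.array([-np.sin(yaw),np.cos(yaw),0]); Z=np.cross(X,Y)
def att(zax,s,yv=Y):
    y=-zax; x=s*yv; return quat(R.from_matrix(np.stack([x,y,np.cross(x,y)],1)))
def cell(row,y,h): return C+X*(22*row)+Y*y+Z*h
TUBE=np.array([508.,284.4]); UP=np.array([0,0,1.])
E
python3 - <<'E'
from h import *
print(rot(bot.read_state()['tool_rot']).as_matrix().round(2), Z)
for s in(1,-1):
    print(s,'tube',[None if q is None else np.round(q,2) for q in (bot.ik([*TUBE,z],att(UP,s)) for z in(250,106))])
    for row in(-1,1):
        for y in(66,-66):
            for h in(150,26):
                q=bot.ik(cell(row,y,h),att(Z,s)); print(row,y,h,None if q is None else np.round(q,2))
E
```

```text
[[ 0.34 -0.    0.94]
 [-0.94  0.    0.34]
 [-0.   -1.    0.  ]] [-0.56792455  0.08032205  0.81915204]
1 tube [array([ 0.45,  0.37,  1.43, -0.  ,  1.34, -0.98]), array([ 0.45,  0.52,  1.56, -0.  ,  1.05, -0.98])]
-1 66 150 [ 0.2   0.04  2.   -0.37  0.55 -0.97]
-1 66 26 [ 0.15  0.35  1.91 -0.52  0.34 -0.84]
-1 -66 150 [-0.14 -0.04  2.08  0.    0.49 -1.58]
-1 -66 26 [-0.14  0.29  1.99  0.01  0.25 -1.58]
1 66 150 [ 0.17  0.08  1.89 -0.31  0.61 -1.05]
1 66 26 [ 0.13  0.37  1.8  -0.4   0.4  -0.98]
1 -66 150 [-0.14  0.01  1.96  0.    0.56 -1.58]
1 -66 26 [-0.14  0.32  1.88  0.    0.34 -1.58]
-1 tube [array([ 0.45,  0.37,  1.43, -0.  ,  1.34,  2.16]), array([ 0.45,  0.52,  1.56, -0.  ,  1.05,  2.16])]
-1 66 150 [ 0.2   0.04  2.   -0.37  0.55  2.18]
-1 66 26 [ 0.15  0.35  1.91 -0.52  0.34  2.3 ]
-1 -66 150 [-0.14 -0.04  2.08  0.    0.49  1.57]
-1 -66 26 [-0.14  0.29  1.99  0.01  0.25  1.56]
1 66 150 [ 0.17  0.08  1.89 -0.31  0.61  2.09]
1 66 26 [ 0.13  0.37  1.8  -0.4   0.4   2.16]
1 -66 150 [-0.14  0.01  1.96  0.    0.56  1.57]
1 -66 26 [-0.14  0.32  1.88  0.    0.34  1.57]
```

```bash
python3 - <<'E'
from h import *
bot.move_to([*TUBE,260],att(UP,1)); bot.move_gripper(60)
c=cam('wrist');W=points(c);m=(np.nan_to_num(W[...,2])>100)&(np.linalg.norm(W[...,:2]-TUBE,axis=-1)<30)
P=W[m]; print(len(P),np.median(P[:,2]) if len(P) else 0)
if len(P):
    T=P[P[:,2]>112];print((T.min(0)+T.max(0))/2,np.ptp(T,axis=0))
cv2.imwrite('pics/w1.png',c['image']);s=bot.read_state();print(s['clock'],s['ee_pos'],s['grip_width'],s['ft_force'])
E
```

```text
11495 320.8149052599976
[505.51450221 284.42472798 222.94326275] [ 39.04628942  59.94120882 221.70065809]
3.55 [508.04231695 284.34705159 260.01861048] 60.33550041475635 [-0.20998649  0.3319638   0.19182285]
```

View pics/w1.png

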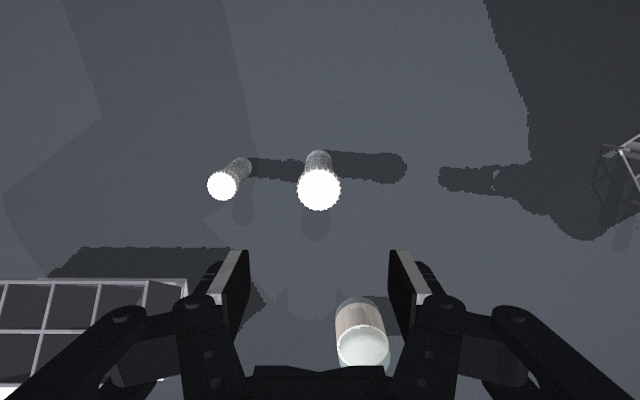

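The wrist view shows the large cap at (319,190), centred between the jaws, with the small tube to its left at (222,185). Next I refine the cap by a ray onto z=117, grasp it and lift.

```bash
python3 - <<'E'
from h import *
c=cam('wrist')
m=(c['image'].min(2)>235).astype(np.uint8); n,l,st,ce=cv2.connectedComponentsWithStats(m[:250])
k=min(range(1,n),key=lambda i:np.hypot(*(ce[i]-[319,190]))+ (1e3 if st[i,4]<300 else 0))
d=c['T'][:3,:3]@np.array([(ce[k][0]-c['cx'])/c['f'],(ce[k][1]-c['cy'])/c['f'],1]);o=c['T'][:3,3]
p=o+d*(117-o[2])/d[2]; print(p,st[k])
xy=np.array([508.,284.4])
if np.linalg.norm(p[:2]-xy)<6: xy=(xy+p[:2])/2
bot.servo_line([*xy,106],speed=120,until_force=15)
bot.move_gripper(30,50); s=bot.read_state(); print(xy,s['grip_width'],s['ee_pos'],s['clock'])
if s['grip_width']>32:
    bot.servo_line([*xy,230],speed=120); s=bot.read_state(); print(s['grip_width'],s['ft_force'],s['clock'])
E
```

```text
[507.53955761 284.1988642  117.        ] [ 297  169   44   42 1340]
[507.7697788 284.2994321] 32.81241064321839 [508.07983763 284.40968905 106.67680361] 5.4
32.36840947837172 [-0.18842975 -0.14255693 -0.89476851] 6.5833
```

```bash
cat >> h.py <<'E'
def probe(row,y):
    A=att(Z,1)
    bot.servo_line(cell(row,y,122),A,speed=150)
    hit=bot.servo_line(cell(row,y,54),speed=90,until_force=12)
    if not hit: bot.dwell(.15); hit=bot.servo_line(cell(row,y,22),speed=35,until_force=5)
    s=bot.read_state(); h=(s['ee_pos']-C)@Z; e=s['ee_pos']-cell(row,y,h)
    print(row,y,'hit',hit,'h',h.round(1),'err',e.round(1),'f',np.round(s['ft_force'],1),'w',round(s['grip_width'],1),'t',s['clock'])
    return hit,h
E
python3 - <<'E'
from h import *
bot.move_to(cell(-1,66,150),att(Z,1)); print(bot.read_state()['clock'])
hit,h=probe(-1,66)
c=cam('side'); cv2.imwrite('pics/s2.png',cv2.resize(c['image'][130:330,190:430],None,fx=3,fy=3))
E
```

```text
7.3583
-1 66 hit True h 47.0 err [0.5 0.1 0.3] f [-5.2  0.4  5.7] w 32.3 t 9.1667
```

View pics/s2.png

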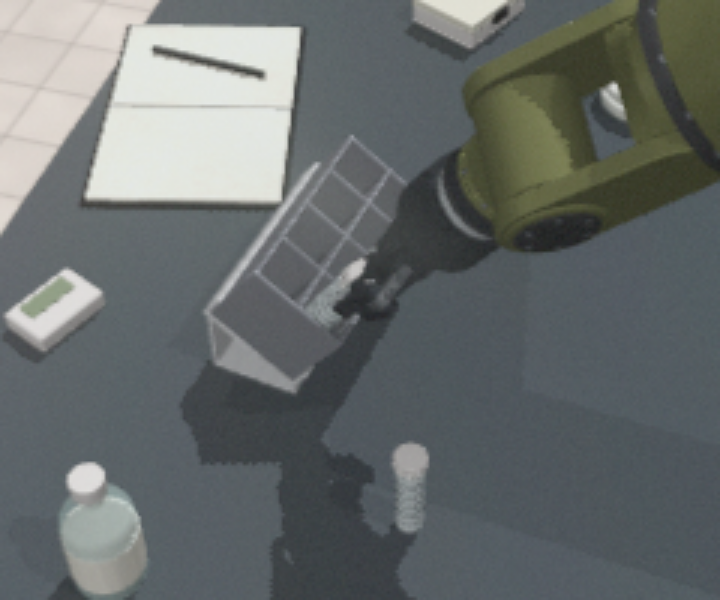

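The tube is in the front-left cell, stopped at h=47.0, which is exactly jar level (home would be about 26.7). I lift it out and probe on.

```bash
python3 - <<'E'
from h import *
bot.servo_line(cell(-1,66,122),speed=150)
for y in(22,-22,-66):
    hit,h=probe(-1,y)
    if h<38 or h>54: break
    if y>-66: bot.servo_line(cell(-1,y,122),speed=150)
c=cam('side'); cv2.imwrite('pics/s3.png',cv2.resize(c['image'][130:330,190:430],None,fx=3,fy=3))
E
```

```text
-1 22 hit True h 27.1 err [0.1 0.  0.1] f [-6.7  1.2  7.8] w 32.2 t 12.1
```

View pics/s3.png

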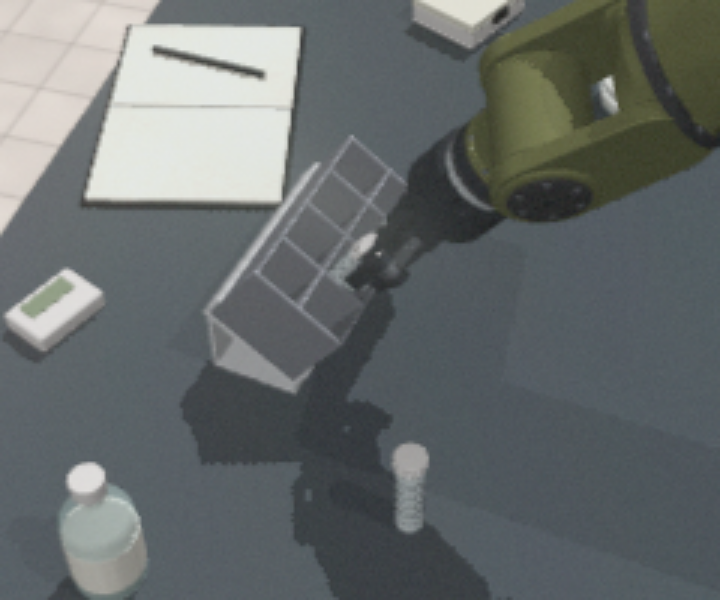

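It went fully home in the front-row y=+22 cell (h=27.1, expected 26.7), with floor contact felt. I release, back out along the cell axis and check.

```bash
python3 - <<'E'
from h import *
bot.dwell(.2); bot.move_gripper(52); bot.dwell(.3)
bot.servo_line(cell(-1,22,150),speed=100)
q=bot.read_state()['joint_positions'].copy(); q[0]-=0.5; bot.move_joints(q); bot.dwell(.3)
for n in('side','top'):
    c=cam(n);W=points(c);D=W-C;x,y,z=D@X,D@Y,D@Z
    m=(z>8)&(z<80)&(abs(x+22)<30)&(abs(y-22)<30); print(n,m.sum(),'top above rim',np.percentile(z[m],[50,90,98]),'xy',np.median(x[m]),np.median(y[m]))
    if n=='side': cv2.imwrite('pics/s4.png',cv2.resize(c['image'][130:330,190:430],None,fx=3,fy=3))
s=bot.read_state();print(s['clock'],s['ft_force'],s['grip_width'])
E
```

```text
side 202 top above rim [36.08379827 39.91401498 41.03733737] xy -26.86013092708238 28.930662948348935
top 151 top above rim [37.53164776 40.29397154 40.95275278] xy -23.472525980837833 21.880417000837156
15.75 [ 0.86930956 -0.36959923 -0.05991497] 51.787896649960004
```

View pics/s4.png

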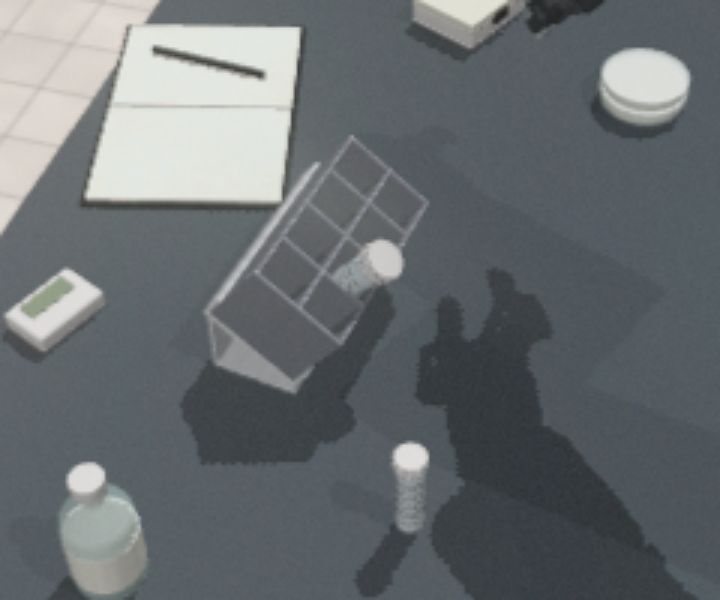

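The tube sits in the cell with its cap at crop pixel (382,262). Its top is about 37 mm above the rim, so it is home, and the arm is clear.

```bash
python3 -c "
from rig import bot
bot.finish_job()"
```

```text
the job is handed in; nothing more can be done
```

The large tube is stowed foot down on the floor of the front-row cell at y = +22 mm. I handed the job in with about 16 s on the clock.

- **Probing:** I gripped the tube by its cap. It stopped on a jar in the front-row cell at y = +66 mm (TCP 47.0 mm above the rim). In the y = +22 mm cell it went down to 27.1 mm, where 26.7 mm was expected for fully home. I released it there and backed out along the cell axis.
- **Last checks:** The top of the tube stands about 36–38 mm above the rim in both camera views, where 37 mm is home and 57 mm would be on a jar. The gripper was clear, and the residual force was about 1 N, which is sensor noise level. The side view's y reading (28.9 mm) differs from the top view's (21.9 mm) because it sees only one side of the cap. The two views otherwise agree.
- **Bystanders:** In the last picture the bottle and dishes look undisturbed. The slide box was only partly in frame, and I did not re-measure any of the three. The arm did not work near them.

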